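Take a gentle contact reading on a sloped circuit board

ROBOT

A 7-joint arm with a two-finger parallel gripper is mounted at the origin on the work surface. World frame = base frame: x ahead of the robot, y to its left, z up, the work surface at z = 0. Lengths are in m, angles in rad, forces in N, time in s.
With the tool pointing down it reaches from about 0.425 to 1.025 m from the base axis. Payload 3.6 kg.
Tool frame: the origin (TCP) lies at the very end of the fingers, on their centre line; the grasp point (between the pads) lies 19 mm behind it; z points along the fingers, y is the line along which they close (so a half turn about z gives the same grasp; the last joint's range is limited). The gripper opens to 85 mm and grips with 20 to 120 N. Pads are 22 mm wide; open, the fingers measure 114 mm over their backs; the gripper's body (76 mm by 85 mm) begins 54 mm behind the grasp point. The pads swing forward as they close: fully open they stand 13 mm farther back than shut.
Start: joints at [1.141, 0.591, 0.048, 1.609, -0.033, 0.943, -0.034], TCP at [0.239, -0.685, 0.231] pointing down, gripper open.
Joint ranges: [-2.69, 2.69], [-0.47, 2.24], [-1.27, 1.36], [0.19, 2.51], [-1.53, 4.68], [0.08, 2.07], [-3.09, 3.09]. Speed limits (rad/s): [2.57, 2.57, 3.14, 3.14, 3.14, 3.14, 3.14].

INTERFACE

Orientations are given as a unit quaternion [w, x, y, z].
In Python, from cell import arm gives the robot as it stands.
- The arm moves only by the shell command python3 -m inch 'ROWS' [OPENING] [FORCE]. ROWS is JSON, a list of rows, each a list of 2 entries, a list of its own where there are three numbers: the shift along the tool's x, y, z each as a share of 0.03 m, from -1 to 1, then the turn, a rotation vector about the tool's x, y, z each as a share of 0.12 rad, from -1 to 1. A call has 1 to 20 rows; each row shifts and turns the commanded pose from where the row before left it, along the tool's axes as they then stand; what a row does not reach is not made up. A row lasts 1/12 s, in which the tool goes at most 41.7 mm and 7.16 degrees, less where a joint would pass 70% of its speed; a pose out of reach is approached as far as the arm can. A call with a number of a shift or a turn outside -1 to 1 is refused whole. A call with a gripper value outside its range is refused whole. OPENING is the closure, from 0 (fully open) to 1 (shut), set as the call begins (- or left out, the last holds). The fingers move at their own pace and stop on an object; FORCE is the grip in N (left out, the last holds). Time passes only in rows, so rows that do not move let the fingers close. It gives the time, the measured TCP pose, the force, the opening and the grip force at its end, in the units of the state.
- arm.read_state(): the state, without advancing time (a new reading comes with each control period).
- arm.capture(name): name is "scene" or "top" or "wrist"; returns a dict with "image" (384x512x3 uint8, blue, green, red), "mtx" (3x3 intrinsics, pixels), "extrinsics" (4x4, takes a point from camera to world coordinates). Camera axes: x right, y up, looking along -z (the intrinsics and any distortion apply to the point x, -y, -z); pixel columns grow to the right and rows downward; lengths in m; the calibration is good to about 2 mm. A picture is of the moment at which its call begins. There is no depth.
- arm.job_done(): hands the job in; it is judged then, once.
The state is a dict: "time_s": time; "joints": joint angles; "joint_vel": joint speeds; "joint_torque": joint torques, N m; "position": TCP position; "tcp_rot": TCP orientation; "force": force on the tool from outside, world axes, zero at the start; "moment": the same for the moment, N m; "gripper_width": opening from 0.0 (shut) to 1.0 (fully open); "grip_force": force on a finger pad.
Only numpy, scipy, OpenCV 4.12 (cv2) and the standard library are available. Lean on these libraries where they do the work, as an engineer would, in place of code of your own. Each camera call takes 0.05 s, during which the arm holds its last target. There are 200 camera calls.

TASK

Take the contact probe out of its leaning rest and press its sprung tip squarely onto the middle of the white ceramic plate on the sloped circuit board, gently: the tip should slide in about half of its travel and never hit its stop hard, because the plate cracks easily. Hold it still there for two seconds, then set the probe back in its rest as it was, and leave the spray can, the spool and the parts tray where they stand.

Things in the scene. Friction and masses are not known exactly. Their poses are not given: they have to be found in the camera images.
- probe: hand-held probe, about 185 g: black block handle 30 (x) by 36 (y) by 100 mm long, below it a steel neck 14 mm across, 20 mm long, then the sprung tip. Origin: middle of the handle's lower end face. z runs up the handle, away from the tip; tip face at z = -55 mm when fully out. Starts leaning in the rest, top towards the robot, z 30 degrees from vertical. Display window on its +x face
- probe_grip (a point): recommended place to grip the probe, on its axis 72 mm above the handle's lower end and 28 mm below its top; grip across the 36 mm width (probe y), fingers pointing down along the probe's -z. The lower 38 mm of the handle is between the walls of the rest
- tip (a joint): how far the sprung tip is pushed in, m: 0 fully out, 0.020 at its stop; it pushes back with 1 N at first, 3.5 N at half travel and 6 N at the stop
- tip_face (a point): centre of the tip's flat copper contact face, 14 mm across
- board: green circuit board 150 (x) by 176 (y) mm, clamped between aluminium rails on a fixed holder, sloping 30 degrees to face the robot. Origin: centre of the 8 mm thick board; z is its outward normal, x points up the slope. Besides the white plate it carries a finned heat sink (top 26 mm above the origin plane), three round cans (25 mm) and a black connector (16 mm)
- plate_centre (a point): centre of the top face of the white ceramic plate, the flat square block 44 by 44 mm on the board, its face 14 mm above the board's origin plane; located 25 mm to +y of the board's origin; same axes as the board
- rest: fixed rest: dark steel base 130 by 110 mm, aluminium trough leaning 30 degrees towards its -x: 42 mm wide inside, side walls 38 mm and floor 50 mm long along the probe, open on the far upper side. Two end tabs with a 20 mm gap for the neck carry the handle's lower end. Origin: centre of the base's underside, z up
- rest_seat (a point): where the probe's origin lies when the probe is in the rest, 75 mm above the bench
- rest_grip (a point): where probe_grip lies when the probe is in the rest
- spray_can: pale spray can with a paper band, 52 mm across, 125 mm tall, upright; leave it. Origin: centre of its underside
- spool: grey wire spool without wire, 64 mm across, 45 mm tall, upright; leave it. Origin: centre of its underside
- parts_tray: red open tray 150 by 90 by 35 mm; leave it. Origin: centre of its underside
Not all that is in view belongs to the job. What is meant by the probe is not green, and is the smaller of those in its own colour. What is shaped like the rest but yellow is not meant.

How it is judged:
By the outcome, as a careful person would: the job done as asked, in the order asked, and still so for the second after the job is handed in, with the robot touching nothing.
It also fails if it takes over 66 s, if anything falls off the work surface, if the arm or the gripper's body presses on something with over 40 N, if the wrist force passes 120 N, or if a joint passes its speed limit or range.

## Working session

There is one attempt and no reset: what is moved stays moved. The work goes in short steps, Python scripts to look and compute and a shell command to move; the robot and the scene stay as the last step left them, time stands still between calls to the robot, and variables do not carry over. Pictures are saved under pics/ and viewed, at most 14 in all, crops included, and the job is handed in when it is done.

```bash
ls; mkdir -p pics
python3 - <<'E'
from cell import arm
import cv2,numpy as np,pickle
d={}
for n in ["scene","top"]:
    c=arm.capture(n); d[n]=c; cv2.imwrite(f"pics/{n}0.png",c["image"])
    print(n,np.round(c["mtx"],1).tolist(),np.round(c["extrinsics"],3).tolist(), c.keys())
pickle.dump(d,open("cap0.pkl","wb"))
s=arm.read_state(); print({k:np.round(v,3).tolist() for k,v in s.items()})
E
```

```text
pics
scene [[495.1, 0.0, 260.6], [0.0, 495.1, 184.1], [0.0, 0.0, 1.0]] [[-0.256, -0.838, 0.481, 1.394], [0.967, -0.223, 0.126, 0.316], [0.002, 0.498, 0.867, 1.446], [0.0, 0.0, 0.0, 1.0]] dict_keys(['image', 'mtx', 'extrinsics'])
top [[347.9, 0.0, 260.4], [0.0, 347.9, 189.3], [0.0, 0.0, 1.0]] [[-0.009, 0.997, -0.083, 0.574], [-0.999, -0.006, 0.035, 0.112], [0.034, 0.083, 0.996, 0.956], [0.0, 0.0, 0.0, 1.0]] dict_keys(['image', 'mtx', 'extrinsics'])
{'time_s': 0.1, 'joints': [1.142, 0.592, 0.048, 1.61, -0.033, 0.943, -0.034], 'joint_vel': [0.0, -0.002, 0.001, -0.003, 0.002, 0.001, 0.001], 'joint_torque': [0.005, -55.0, 1.553, -19.882, 0.01, 0.004, -0.0], 'position': [0.239, -0.684, 0.23], 'tcp_rot': [-0.001, 0.986, 0.167, -0.0], 'force': [0.163, 0.023, -0.285], 'moment': [0.032, 0.053, -0.036], 'grip_force': 0.0, 'gripper_width': 1.003}
```

View pics/scene0.png

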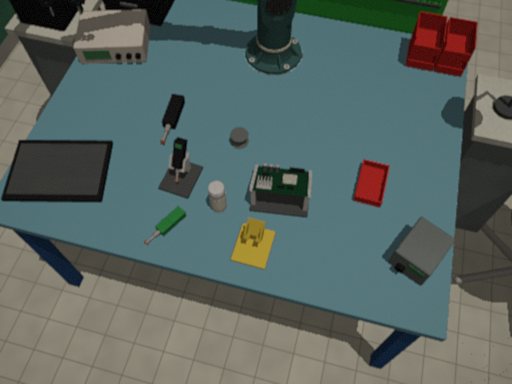

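View pics/top0.png

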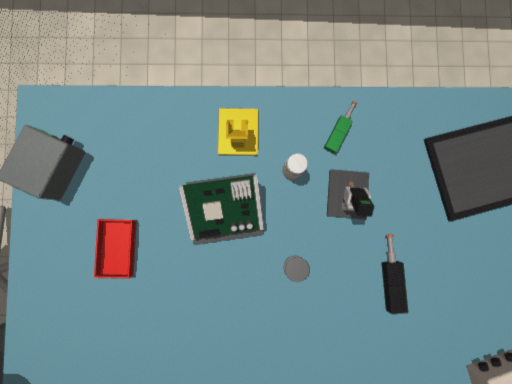

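Top view candidates for the probe:
- Black handle leaning in the dark rest, top (357,202) / scene (180,155).
- Larger black tool lying flat, top (395,287) / scene (172,115).
- Green tool lying flat, top (338,134) / scene (168,222).

For the rest, the dark one is at top (348,194), and the yellow decoy is at top (238,132). I choose the smaller black one in the dark rest and will check it in a crop.

Run:
```python
import cv2,numpy as np,pickle
d=pickle.load(open("cap0.pkl","rb"))
t=d["top"]["image"];s=d["scene"]["image"]
f=lambda im,x,y,w,h,k:cv2.resize(im[y:y+h,x:x+w],None,fx=k,fy=k,interpolation=cv2.INTER_CUBIC)
a=f(t,315,160,66,66,6);b=f(s,150,130,66,66,6)
c=f(t,170,164,110,85,3.6);e=f(s,236,155,90,66,4.4)
c=c[:204*2-100,:396];e=e[:c.shape[0],:396]
h=min(c.shape[0],e.shape[0]);pad=lambda i:cv2.copyMakeBorder(i[:204,:396],0,204-min(204,i.shape[0]),0,396-i.shape[1],0) 
im=np.vstack([np.hstack([a,b]),np.hstack([pad(cv2.resize(c,(260,200))),pad(cv2.resize(e,(270,198)))])])
im=np.clip(im.astype(float)*1.6,0,255).astype(np.uint8)
cv2.imwrite("pics/crop1.png",im);print(im.shape)
```

```text
(600, 792, 3)
```

View pics/crop1.png

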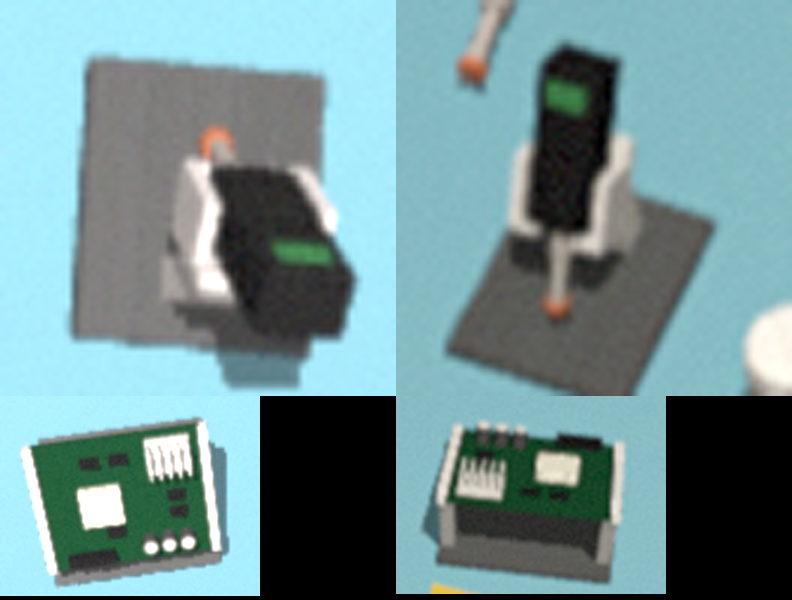

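The crop confirms it. The black handle with a green window sits in the aluminium trough of the dark rest, with its copper tip towards +x at top (351,183). The plate is at about top (213,211) / scene (290,180). Next I'll triangulate.

```bash
cat > h.py <<'E'
import cv2,numpy as np
def ray(c,p):
    K=c["mtx"];T=np.array(c["extrinsics"]);d=np.array([(p[0]-K[0][2])/K[0][0],-(p[1]-K[1][2])/K[1][1],-1.])
    d=T[:3,:3]@d; return T[:3,3],d/np.linalg.norm(d)
def tri(obs):  # [(cap,px),...] -> point, rms miss
    A=[];b=[]
    for c,p in obs:
        o,d=ray(c,p);M=np.eye(3)-np.outer(d,d);A.append(M);b.append(M@o)
    x=np.linalg.lstsq(np.vstack(A),np.hstack(b),rcond=None)[0]
    return x,max(np.linalg.norm(M@x-v) for M,v in zip(A,b))
def proj(c,X):
    T=np.array(c["extrinsics"]);q=T[:3,:3].T@(np.asarray(X)-T[:3,3]);K=c["mtx"]
    return np.array([K[0][2]+K[0][0]*q[0]/-q[2],K[1][2]-K[1][1]*q[1]/-q[2]])
def blob(im,lo,hi,roi,k=4):  # HSV mask in roi x,y,w,h -> biggest contour (full px)
    x,y,w,h=roi;s=cv2.resize(im[y:y+h,x:x+w],None,fx=k,fy=k,interpolation=cv2.INTER_CUBIC)
    m=cv2.inRange(cv2.cvtColor(s,cv2.COLOR_BGR2HSV),np.array(lo),np.array(hi))
    m=cv2.morphologyEx(m,cv2.MORPH_OPEN,np.ones((3,3)))
    c=max(cv2.findContours(m,cv2.RETR_EXTERNAL,cv2.CHAIN_APPROX_NONE)[0],key=cv2.contourArea).astype(np.float32)
    return (c[:,0]+.5)/k-.5+[x,y]
def quad(c):
    c=np.float32(c);b=cv2.boxPoints(cv2.minAreaRect(c))
    for e in np.linspace(.02,.2,40):
        q=cv2.approxPolyDP(cv2.convexHull(c),e*cv2.arcLength(c,True),True)[:,0]
        if len(q)==4:return q
    return b
def cen(c):
    m=cv2.moments(np.float32(c));return np.array([m["m10"],m["m01"]])/m["m00"]
E
python3 - <<'E'
from h import *;import pickle
d=pickle.load(open("cap0.pkl","rb"));t,s=d["top"],d["scene"]
R=lambda v:np.round(v,4).tolist()
for n,lo,hi,rt,rs in [("plate",(10,15,140),(40,110,255),(198,197,32,28),(279,170,24,18)),
  ("window",(45,90,40),(85,255,255),(355,194,24,16),(170,138,16,14)),
  ("tip",(0,90,90),(22,255,255),(343,176,16,14),(168,174,18,14))]:
    a=blob(t["image"],lo,hi,rt);b=blob(s["image"],lo,hi,rs)
    print(n,cen(a),cv2.contourArea(np.float32(a)),cen(b),cv2.contourArea(np.float32(b)),R(tri([(t,cen(a)),(s,cen(b))])[0]),R(tri([(t,cen(a)),(s,cen(b))])[1]))
    if n=="plate":print(R(quad(a)),R(quad(b)))
for a,b in [((369.2,172.5),(159,188.3)),((330,169.7),(188.2,195.8)),((327,216.3),(202.7,167))]: print("base",[R(v) for v in tri([(t,a),(s,b)])])
E
```

```text
plate [212.38906059 210.54001466] 280.59375 [289.12552647 178.46638087] 69.25 [0.5943, 0.2018, 0.0841] 0.0
[[218.875, 201.625], [222.125, 217.125], [205.875, 219.625], [203.125, 203.375]] [[295.875, 175.875], [294.625, 182.875], [284.375, 181.625], [284.125, 175.125]]
window [364.99914773 201.65880682] 27.5 [177.80145631 145.68454693] 32.1875 [0.6103, -0.1584, 0.1563] 0.0008
tip [350.01184211 182.71754386] 11.875 [175.97642119 180.68895349] 4.03125 [0.6675, -0.1627, 0.0303] 0.0
base [[0.6977, -0.2195, 0.0079], 0.0043]
base [[0.7048, -0.1106, 0.0174], 0.0017]
base [[0.5777, -0.1033, 0.0013], 0.001]
```

```bash
cat >> h.py <<'E'
from scipy.spatial.transform import Rotation as Ro
def state():
    from cell import arm
    s=arm.read_state();q=s["tcp_rot"];return s,np.array(s["position"]),Ro.from_quat([q[1],q[2],q[3],q[0]])
def tiltpose(yaw,tilt=30):  # tool rotation for probe axis leaning tilt towards -x of yaw (deg)
    return Ro.from_euler('z',yaw,degrees=True)*Ro.from_euler('y',-tilt,degrees=True)*Ro.from_euler('x',180,degrees=True)
def plan(p1,R1,n,p0=None,R0=None):
    if p0 is None:_,p0,R0=state()
    w=(R0.inv()*R1).as_rotvec()/n
    A=sum(Ro.from_rotvec(k*w).as_matrix() for k in range(n))
    s=np.linalg.solve(A,R0.inv().apply(np.array(p1)-p0))
    print(n,"rows of",np.round(s/.03,3).tolist(),np.round(w/.12,3).tolist())
E
python3 - <<'E'
from h import *
s,p,R=state()
plan([.50,-.153,.32],tiltpose(-3.5),20,p,R);plan([.50,-.153,.32],tiltpose(-3.5),24,p,R)
c=__import__('cell').arm.capture("wrist");T=np.array(c["extrinsics"]);print(np.round(c["mtx"],1).tolist(),"cam in tool",np.round(R.inv().apply(T[:3,3]-p),3),np.round(R.inv().as_matrix()@T[:3,:3],2).tolist())
E
```

```text
20 rows of [0.594, -0.811, -0.019] [-0.044, 0.215, 0.161]
24 rows of [0.494, -0.677, -0.015] [-0.037, 0.18, 0.134]
[[276.7, 0.0, 253.8], [0.0, 276.7, 192.4], [0.0, 0.0, 1.0]] cam in tool [ 0.078  0.001 -0.144] [[-0.0, 0.95, 0.31], [1.0, 0.0, 0.0], [0.0, 0.31, -0.95]]
```

```bash
python3 -m inch '[[[0.594,-0.811,-0.019],[-0.044,0.215,0.161]],[[0.594,-0.811,-0.019],[-0.044,0.215,0.161]],[[0.594,-0.811,-0.019],[-0.044,0.215,0.161]],[[0.594,-0.811,-0.019],[-0.044,0.215,0.161]],[[0.594,-0.811,-0.019],[-0.044,0.215,0.161]],[[0.594,-0.811,-0.019],[-0.044,0.215,0.161]],[[0.594,-0.811,-0.019],[-0.044,0.215,0.161]],[[0.594,-0.811,-0.019],[-0.044,0.215,0.161]],[[0.594,-0.811,-0.019],[-0.044,0.215,0.161]],[[0.594,-0.811,-0.019],[-0.044,0.215,0.161]],[[0.594,-0.811,-0.019],[-0.044,0.215,0.161]],[[0.594,-0.811,-0.019],[-0.044,0.215,0.161]],[[0.594,-0.811,-0.019],[-0.044,0.215,0.161]],[[0.594,-0.811,-0.019],[-0.044,0.215,0.161]],[[0.594,-0.811,-0.019],[-0.044,0.215,0.161]],[[0.594,-0.811,-0.019],[-0.044,0.215,0.161]],[[0.594,-0.811,-0.019],[-0.044,0.215,0.161]],[[0.594,-0.811,-0.019],[-0.044,0.215,0.161]],[[0.594,-0.811,-0.019],[-0.044,0.215,0.161]],[[0.594,-0.811,-0.019],[-0.044,0.215,0.161]]]' 0 && python3 -m inch '[[[0,0,0],[0,0,0]],[[0,0,0],[0,0,0]],[[0,0,0],[0,0,0]]]'
python3 - <<'E'
from h import *;from cell import arm;import pickle
s,p,R=state();print(np.round(p,4),np.round((tiltpose(-3.5).inv()*R).as_rotvec(),3),s["time_s"],np.round(s["joints"],2),np.round(s["force"],2))
plan([.50,-.153,.32],tiltpose(-3.5),4,p,R)
c=arm.capture("wrist");pickle.dump((c,p,R),open("w1.pkl","wb"));cv2.imwrite("pics/w1.png",c["image"])
E
```

```text
time_s: 1.82
position: [0.5002, -0.152, 0.3202]
tcp_rot: [0.009, 0.965, -0.03, 0.259]
force: [0.0, -1.2, 0.0]
gripper_width: 1.002
grip_force: 0.0
time_s: 2.07
position: [0.4997, -0.1534, 0.3197]
tcp_rot: [0.009, 0.966, -0.029, 0.258]
force: [-0.2, 0.3, 0.7]
gripper_width: 1.0
grip_force: 0.0
[ 0.4997 -0.1534  0.3197] [-0.001 -0.001 -0.002] 2.0667 [ 0.48  0.08 -0.22  2.28 -0.3   0.28 -1.1 ] [-0.15  0.3   0.75]
4 rows of [0.004, -0.004, -0.001] [0.003, 0.002, 0.004]
```

View pics/w1.png

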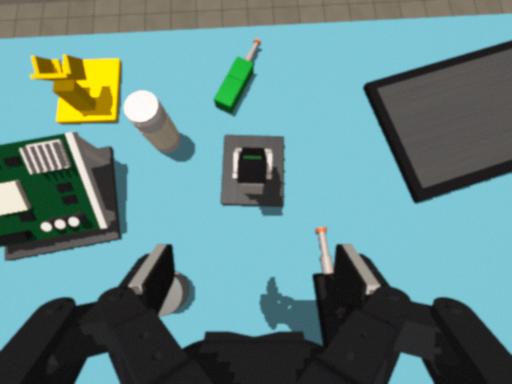

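The wrist view shows the rest base at about (222–284, 135–207) with the black handle at (253,170) and its window on top at (252,157). The fingers straddle it in line. Next I'll measure the lateral position and yaw from this view.

Run:
```python
from h import *;import pickle
c,p,R=pickle.load(open("w1.pkl","rb"));d=pickle.load(open("cap0.pkl","rb"));t,s=d["top"],d["scene"]
im=c["image"]; r=lambda v:np.round(v,4).tolist()
def fit(im,roi,k=4):
    x,y,w,h=roi;g=cv2.resize(im[y:y+h,x:x+w],None,fx=k,fy=k,interpolation=cv2.INTER_CUBIC)
    hsv=cv2.cvtColor(g,cv2.COLOR_BGR2HSV);m=(~cv2.inRange(hsv,np.array((85,70,60)),np.array((115,255,255))))
    m=cv2.morphologyEx(m,cv2.MORPH_OPEN,np.ones((5,5)))
    q=max(cv2.findContours(m,0,1)[0],key=cv2.contourArea);return (q[:,0]+.5)/k-.5+[x,y]
b=quad(fit(im,(212,126,84,92)));print("base px",r(b))
def plane(c,px,z):
    o,v=ray(c,px);return o+v*(z-o[2])/v[2]
P=np.array([plane(c,q,.01) for q in b]);print(r(P),"centre",r(P.mean(0)))
for i in range(4):
    e=P[(i+1)%4]-P[i];print("edge",round(np.linalg.norm(e),4),round(np.degrees(np.arctan2(e[1],e[0])),2))
bt=quad(fit(t["image"],(320,162,56,62)));print("top base",r(bt),r(np.mean([plane(t,q,.01) for q in bt],0)))
w=blob(im,(45,90,30),(85,255,255),(240,150,26,16));print("win",cen(w));wt=blob(t["image"],(45,90,40),(85,255,255),(355,194,24,16));ws=blob(s["image"],(45,90,40),(85,255,255),(170,138,16,14))
print([r(v) for v in tri([(c,cen(w)),(t,cen(wt)),(s,cen(ws))])],[r(v) for v in tri([(c,cen(w)),(t,cen(wt))])])
v=cv2.resize(im[125:217,205:300],None,fx=6,fy=6,interpolation=cv2.INTER_CUBIC);cv2.imwrite("pics/w1c.png",np.clip(v*1.8,0,255))
```

```text
base px [[224.875, 135.125], [282.625, 136.875], [281.625, 205.375], [220.875, 202.625]]
[[0.7075, -0.1144, 0.01], [0.6977, -0.2198, 0.01], [0.5713, -0.2075, 0.01], [0.5826, -0.1025, 0.01]] centre [0.6398, -0.161, 0.01]
edge 0.1058 -95.34
edge 0.127 174.45
edge 0.1056 83.87
edge 0.1255 -5.45
top base [[330.125, 169.125], [368.625, 172.625], [370.375, 215.375], [326.875, 215.625]] [0.6409, -0.1652, 0.01]
win [252.09973814 156.81437153]
[[0.6107, -0.1585, 0.1569], 0.0011] [[0.6105, -0.1589, 0.158], 0.0004][ WARN:0@0.295] global loadsave.cpp:1063 imwrite_ Unsupported depth image for selected encoder is fallbacked to CV_8U.
```

View pics/w1c.png

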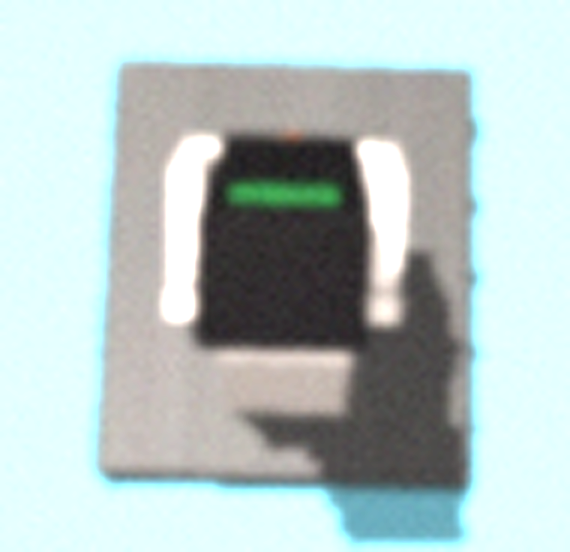

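Run:
```python
from h import *
R=tiltpose(-5);z=R.apply([0,0,-1]);o=np.array([.641,-.161,.075])
plan(o+.173*z,R,6);plan(o+.053*z,R,8,o+.173*z,R)
```

```text
6 rows of [0.003, -0.027, 0.609] [-0.015, 0.002, 0.032]
8 rows of [0.0, 0.0, 0.5] [0.0, 0.0, 0.0]
```

```bash
python3 -m inch '[[[0.003,-0.027,0.609],[-0.015,0.002,0.032]],[[0.003,-0.027,0.609],[-0.015,0.002,0.032]],[[0.003,-0.027,0.609],[-0.015,0.002,0.032]],[[0.003,-0.027,0.609],[-0.015,0.002,0.032]],[[0.003,-0.027,0.609],[-0.015,0.002,0.032]],[[0.003,-0.027,0.609],[-0.015,0.002,0.032]],[[0,0,0],[0,0,0]],[[0,0,0],[0,0,0]],[[0,0,0],[0,0,0]]]'
python3 - <<'E'
from h import *;from cell import arm;import pickle
R1=tiltpose(-5);z=R1.apply([0,0,-1]);o=np.array([.641,-.161,.075])
s,p,R=state();plan(o+.053*z,R1,8,p,R)
c=arm.capture("wrist");pickle.dump((c,p,R),open("w2.pkl","wb"));cv2.imwrite("pics/w2.png",c["image"])
E
```

```text
time_s: 2.87
position: [0.5482, -0.1532, 0.2383]
tcp_rot: [0.009, 0.966, -0.04, 0.256]
force: [0.7, -0.5, -0.8]
gripper_width: 1.0
grip_force: 0.0
8 rows of [-0.003, 0.0, 0.562] [-0.005, 0.005, 0.003]
```

View pics/w2.png

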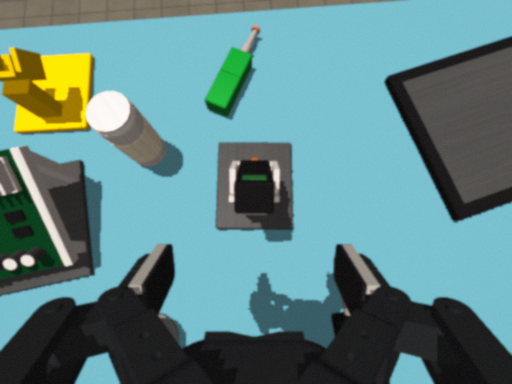

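The probe is centred between the fingers (handle at (255,190), fingers at 165 and 345). I'll advance along the tool axis.

```bash
python3 -m inch '[[[-0.002,0,0.45],[-0.004,0.004,0.003]],[[-0.002,0,0.45],[-0.004,0.004,0.003]],[[-0.002,0,0.45],[-0.004,0.004,0.003]],[[-0.002,0,0.45],[-0.004,0.004,0.003]],[[-0.002,0,0.45],[-0.004,0.004,0.003]],[[-0.002,0,0.45],[-0.004,0.004,0.003]],[[-0.002,0,0.45],[-0.004,0.004,0.003]],[[-0.002,0,0.45],[-0.004,0.004,0.003]],[[0,0,0],[0,0,0]],[[0,0,0],[0,0,0]]]'
python3 - <<'E'
from h import *;from cell import arm;import pickle
R1=tiltpose(-5);z=R1.apply([0,0,-1]);o=np.array([.641,-.161,.075])
s,p,R=state();plan(o+.053*z,R1,4,p,R)
c=arm.capture("wrist");pickle.dump((c,p,R),open("w3.pkl","wb"));cv2.imwrite("pics/w3.png",c["image"])
c2=pickle.load(open("w2.pkl","rb"))[0];c1=pickle.load(open("w1.pkl","rb"))[0]
x=R.inv().apply(p)
ob=[(k,cen(blob(k["image"],(45,90,30),(85,255,255),(int(u)-24,int(v)-14,48,28)))) for k in (c,c1,c2) for u,v in [proj(k,[.6107,-.1585,.1569])]]
w,e=tri(ob);print(w,e,"win in tool",R.inv().apply(w-p))
E
```

```text
time_s: 3.75
position: [0.5899, -0.1556, 0.1857]
tcp_rot: [0.002, 0.969, -0.04, 0.245]
force: [0.4, -0.2, 0.6]
gripper_width: 0.999
grip_force: 0.0
4 rows of [-0.08, 0.014, 0.573] [-0.036, 0.061, 0.0]
[ 0.61110755 -0.1590178   0.15734015] 0.0002372550953768614 win in tool [0.00541319 0.00216609 0.03507266]
```

View pics/w3.png

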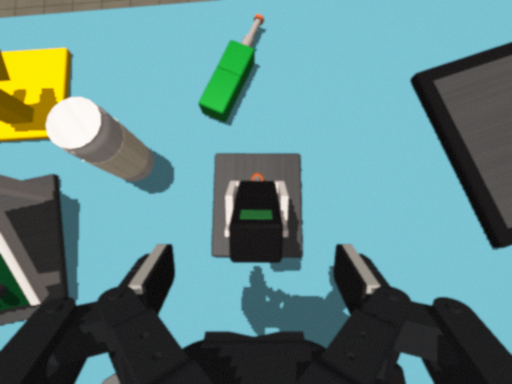

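```bash
python3 - <<'E'
from h import *
s,p,R=state();print(np.round(s["joints"],3),np.degrees((R.inv()*tiltpose(-5)).as_rotvec()))
E
python3 -c "
import cell,inspect;print([n for n in dir(cell.arm) if n[0]!='_'])"
```

```text
[ 0.233  0.406 -0.009  2.244 -1.532  0.079  0.085] [-0.97699445  1.69186529  0.01582338]
['PlanningError', 'capture', 'job_done', 'read_state']
```

Joint 6 is at its lower range and joint 5 is at its end, so the wrist is near singular in this branch. I'll fit a small kinematic model to choose the other branch, with the half-turned grip.

```bash
cat > fk.py <<'E'
import numpy as np,itertools
from scipy.optimize import least_squares
from scipy.spatial.transform import Rotation as Ro
def fk(q,par,sg):
    h,L1,L2,L,a1,a3,a5,b1=par
    e=lambda ax,t:Ro.from_euler(ax,t)
    R=e('z',sg[0]*q[0]+b1);p=np.array([0,0,h])+R.apply([a1,0,0])
    R=R*e('y',q[1]);R=R*e('z',sg[1]*q[2]);p=p+R.apply([a3,0,L1])
    R=R*e('y',q[3]);p=p+R.apply([-a3,0,0]);R=R*e('z',sg[2]*q[4]);p=p+R.apply([0,0,L2])
    R=R*e('y',q[5]);p=p+R.apply([a5,0,0]);R=R*e('z',sg[3]*q[6]);p=p+R.apply([0,0,L]);return p,R
S=[([1.142,.592,.048,1.61,-.033,.943,-.034],[.239,-.684,.2305],[-.001,.986,.167,0]),
([.48,.08,-.22,2.28,-.30,.28,-1.10],[.4997,-.1534,.3197],[.009,.966,-.029,.258])]
E
python3 - <<'E'
from h import *;from fk import *;import json
s,p,R=state();S.append((list(map(float,s["joints"])),list(map(float,p)),list(map(float,s["tcp_rot"]))))
json.dump(S,open("S.json","w"))
best=[]
for sg in itertools.product([1,-1],repeat=4):
    def res(x):
        o=[]
        for q,p,w in S:
            P,R=fk(q,x[:8],sg);T=Ro.from_quat([w[1],w[2],w[3],w[0]])
            o+=list((P-p)*5)+list(((R*Ro.from_euler('z',x[8])).inv()*T).as_rotvec())
        return np.array(o+list(.02*x[4:7]))
    for f in (0,np.pi):
        r=least_squares(res,[.3,.4,.4,.3,0,0,0,0,f]);best.append((r.cost,sg,np.round(r.x,3).tolist(),np.abs(r.fun).max()))
for b in sorted(best,key=lambda b:b[0])[:4]:print(b)
E
```

```text
(np.float64(0.0009842362288222453), (-1, -1, -1, -1), [0.223, 0.594, 0.419, 0.244, 0.025, 0.021, -0.001, -0.062, 1.514], np.float64(0.03149207023956681))
(np.float64(0.0009842362288222507), (-1, -1, -1, -1), [0.223, 0.594, 0.419, 0.244, 0.025, 0.021, -0.001, -0.062, 1.514], np.float64(0.03149207042077905))
(np.float64(0.15870130293099338), (-1, 1, -1, -1), [-1.635, -0.757, -1.083, -1.722, 1.059, 0.661, 0.009, 0.116, 1.578], np.float64(0.2718974556580423))
(np.float64(0.1587013029457241), (-1, 1, -1, -1), [-1.635, -0.757, -1.083, -1.722, 1.059, 0.661, 0.009, 0.116, 1.578], np.float64(0.27189749481334885))
```

```bash
cat >> fk.py <<'E'
import json
lo=np.array([-2.69,-.47,-1.27,.19,-1.53,.08,-3.09]);hi=np.array([2.69,2.24,1.36,2.51,4.68,2.07,3.09])
def fk2(q,x):  # with lateral offsets
    h,L1,L2,L,a3,y1,y3,y5,f=x
    e=lambda ax,t:Ro.from_euler(ax,t)
    R=e('z',-q[0]);p=np.array([0,0,h])
    R=R*e('y',q[1]);p=p+R.apply([0,y1,0]);R=R*e('z',-q[2]);p=p+R.apply([a3,y3,L1])
    R=R*e('y',q[3])*e('z',-q[4]);p=p+R.apply([-a3,y5,L2])
    R=R*e('y',q[5]);R=R*e('z',-q[6]+f);return p+R.apply([0,0,L]),R
def fit(S):
    def res(x):
        o=[]
        for q,p,w in S:
            P,R=fk2(q,x);T=Ro.from_quat([w[1],w[2],w[3],w[0]]);o+=list((P-p)*5)+list((R.inv()*T).as_rotvec())
        return np.array(o+list(.02*x[4:8]))
    r=least_squares(res,[.22,.59,.42,.24,0,0,0,0,0]);return r.x,r.fun
def ik(p,R,x,q0,ref=None,w=.02):
    ref=q0 if ref is None else ref
    def res(q):
        P,Q=fk2(q,x);return np.r_[(P-p)*5,(Q.inv()*R).as_rotvec(),w*(q-ref)]
    q0=np.clip(q0,lo+.01,hi-.01)
    r=least_squares(res,q0,bounds=(lo,hi));return r.x,np.abs(r.fun[:6]).max()
E
python3 - <<'E'
from h import *;from fk import *
S=json.load(open("S.json"))
for s in S[:]:pass
x,f=fit(S);print(np.round(x,3),np.round(np.abs(f[:-4]).reshape(-1,6),3).tolist())
json.dump(x.tolist(),open("x.json","w"))
fl=Ro.from_euler('z',180,degrees=True)
o=np.array([.641,-.161,.075])
for nm,yaw,p0 in [("grip",-5,o),("lift",-5,o+[0,0,.08]),("plate",6,np.array([.594,.202,.084+.048])),("platehi",6,np.array([.594,.202,.084+.048+.1]))]:
    R=tiltpose(yaw);z=R.apply([0,0,-1])
    for k,(F,j5,j7) in {"n":(Ro.identity(),0,0),"f":(fl,3.1,0)}.items():
        for j1 in (0,):
            q,e=ik(p0+.053*z,R*F,x,np.array([.2-yaw*.03,.5,0,2.1,j5,.2,j7]));print(nm,k,np.round(q,2),round(e,4))
E
```

```text
[ 0.296  0.622  0.466  0.308  0.    -0.029 -0.016  0.     1.57 ] [[0.0, 0.0, 0.0, 0.001, 0.001, 0.001], [0.0, 0.0, 0.0, 0.001, 0.002, 0.001], [0.0, 0.0, 0.0, 0.0, 0.0, 0.001]]
grip n [ 0.22  0.54  0.01  2.18 -1.53  0.08  0.08] 0.0951
grip f [ 0.48  0.58 -0.36  2.23  2.49  0.2  -0.76] 0.0004
lift n [ 0.19  0.4   0.03  2.2  -1.2   0.08 -0.26] 0.0086
lift f [ 0.47  0.43 -0.33  2.2   1.56  0.08  0.14] 0.0136
plate n [-0.97  0.47  0.6   2.28 -1.53  0.08 -0.43] 0.0361
plate f [-0.47  0.42 -0.06  2.28  1.77  0.23 -0.56] 0.0018
platehi n [-1.23  0.33  0.92  2.23 -0.55  0.22 -1.37] 0.0023
platehi f [ 0.08  0.32 -0.73  2.17  1.12  0.49  0.15] 0.0026
```

```bash
cat > sim.py <<'E'
from h import *;from fk import *
from scipy.spatial.transform import Slerp
x=np.array(json.load(open("x.json")))
fl=Ro.from_euler('z',-180,degrees=True)
def pose(yaw,tilt,lean=0):  # flipped tool; lean about probe x axis, deg
    return tiltpose(yaw,tilt)*Ro.from_euler('x',lean,degrees=True)*fl
def run(q,p0,R0,p1,R1,n=25,via=None):
    w=(R0.inv()*R1).as_rotvec() if via is None else via
    mj=0;e=0;m6=9;m5=(9,-9)
    for k in range(1,n+1):
        qn,e1=ik(p0+(p1-p0)*k/n,R0*Ro.from_rotvec(w*k/n),x,q,w=.01);mj=max(mj,np.abs(qn-q).max());e=max(e,e1);q=qn;m6=min(m6,q[5])
    print(np.round(q,2),"err",round(e,3),"maxdq",round(mj,2),"min6",round(m6,2));return q
E
python3 - <<'E'
from sim import *
s,p,R=state();q=np.array(s["joints"])
o=np.array([.641,-.161,.075]);zp=tiltpose(-5).apply([0,0,-1])
a=np.array([.52,-.15,.36])
RA=tiltpose(-5,0)
qa=run(q,p,R,a,RA)
RB=RA*fl;print("flip");qb=run(qa,a,RA,a,RB,via=np.array([0,0,-np.pi]))
for lean in (-25,-15,15,25):
    print("lean",lean)
    RC=pose(-5,0,lean);qc=run(qb,a,RB,a,RC);RD=pose(-5,30,lean);qd=run(qc,a,RC,a,RD)
    RE=pose(-5,30);qe=run(qd,a,RD,o+.173*zp,RE);qf=run(qe,o+.173*zp,RE,o+.053*zp,RE)
E
```

```text
[-0.59  0.33  1.03  1.92 -0.32  1.07 -1.08] err 0.0 maxdq 0.22 min6 0.16
flip
[-0.11  0.22  0.37  1.89 -0.09  1.04  1.79] err 0.0 maxdq 0.12 min6 1.04
lean -25
[-0.39  0.24  0.42  1.95  0.4   1.03  1.29] err 0.0 maxdq 0.02 min6 1.01
[-0.52  0.06  0.46  2.26  0.96  0.6   0.54] err 0.0 maxdq 0.05 min6 0.6
[ 0.58  0.33 -0.42  2.28  1.11  0.08  0.6 ] err 0.001 maxdq 0.15 min6 0.08
[ 0.73  0.66 -0.71  2.22  2.02  0.36 -0.22] err 0.001 maxdq 0.12 min6 0.08
lean -15
[-0.28  0.22  0.4   1.93  0.21  1.01  1.48] err 0.0 maxdq 0.01 min6 1.01
[-0.37  0.02  0.42  2.25  0.68  0.44  0.9 ] err 0.0 maxdq 0.05 min6 0.44
[ 0.58  0.33 -0.42  2.28  1.1   0.08  0.61] err 0.002 maxdq 0.26 min6 0.08
[ 0.73  0.66 -0.71  2.22  2.02  0.36 -0.22] err 0.001 maxdq 0.13 min6 0.08
lean 15
[ 0.07  0.27  0.34  1.87 -0.37  1.14  2.06] err 0.0 maxdq 0.01 min6 1.04
[ 0.18  0.1   0.27  2.17 -0.82  0.64  2.62] err 0.0 maxdq 0.04 min6 0.64
[ 0.22  0.3   0.02  2.3  -1.3   0.08  2.99] err 0.001 maxdq 0.14 min6 0.08
[ 0.21  0.54  0.01  2.17 -1.41  0.08  3.09] err 0.101 maxdq 0.1 min6 0.08
lean 25
[ 0.17  0.31  0.33  1.85 -0.53  1.23  2.22] err 0.0 maxdq 0.02 min6 1.04
[ 0.31  0.17  0.26  2.14 -0.96  0.85  2.82] err 0.0 maxdq 0.04 min6 0.85
[ 0.21  0.3   0.02  2.3  -1.3   0.08  3.  ] err 0.0 maxdq 0.06 min6 0.08
[ 0.21  0.54  0.01  2.17 -1.41  0.08  3.09] err 0.101 maxdq 0.09 min6 0.08
```

Run:
```python
from sim import *
a=np.array([.52,-.15,.36]);plan(a,tiltpose(-5,0),10)
print(-np.pi/.12/30)
```

```text
10 rows of [-0.069, -0.004, -0.628] [-0.014, -0.412, 0.004]
-0.8726646259971649
```

```bash
python3 -m inch '[[[-0.069,-0.004,-0.628],[-0.014,-0.412,0.004]],[[-0.069,-0.004,-0.628],[-0.014,-0.412,0.004]],[[-0.069,-0.004,-0.628],[-0.014,-0.412,0.004]],[[-0.069,-0.004,-0.628],[-0.014,-0.412,0.004]],[[-0.069,-0.004,-0.628],[-0.014,-0.412,0.004]],[[-0.069,-0.004,-0.628],[-0.014,-0.412,0.004]],[[-0.069,-0.004,-0.628],[-0.014,-0.412,0.004]],[[-0.069,-0.004,-0.628],[-0.014,-0.412,0.004]],[[-0.069,-0.004,-0.628],[-0.014,-0.412,0.004]],[[-0.069,-0.004,-0.628],[-0.014,-0.412,0.004]],[[0,0,0],[0,0,0]],[[0,0,0],[0,0,0]]]' 0
python3 - <<'E'
from sim import *
s,p,R=state();print(p,np.round(s["joints"],2))
a=np.array([.52,-.15,.36]);plan(a,tiltpose(-5,0),10);print(R.apply([0,0,1]))
E
```

```text
time_s: 4.8
position: [0.5283, -0.1494, 0.3369]
tcp_rot: [-0.003, 0.998, -0.039, 0.039]
force: [-0.3, 1.2, -0.4]
gripper_width: 0.997
grip_force: 0.0
[ 0.52825717 -0.1494105   0.33685766] [-0.55  0.33  0.98  1.96 -0.38  0.95 -1.04]
10 rows of [-0.024, 0.004, -0.078] [-0.007, -0.065, 0.008]
[ 0.07873753  0.00196596 -0.99689344]
```

```bash
python3 -m inch '[[[0,0,-0.1],[0,0,-0.875]],[[0,0,-0.1],[0,0,-0.875]],[[0,0,-0.1],[0,0,-0.875]],[[0,0,-0.1],[0,0,-0.875]],[[0,0,-0.1],[0,0,-0.875]],[[0,0,-0.1],[0,0,-0.875]],[[0,0,-0.1],[0,0,-0.875]],[[0,0,-0.1],[0,0,-0.875]],[[0,0,0],[0,0,-0.875]],[[0,0,0],[0,0,-0.875]],[[0,0,0],[0,0,-0.875]],[[0,0,0],[0,0,-0.875]],[[0,0,0],[0,0,-0.875]],[[0,0,0],[0,0,-0.875]],[[0,0,0],[0,0,-0.875]],[[0,0,0],[0,0,-0.875]],[[0,0,0],[0,0,-0.875]],[[0,0,0],[0,0,-0.875]]]' && python3 -m inch '[[[0,0,0],[0,0,-0.875]],[[0,0,0],[0,0,-0.875]],[[0,0,0],[0,0,-0.875]],[[0,0,0],[0,0,-0.875]],[[0,0,0],[0,0,-0.875]],[[0,0,0],[0,0,-0.875]],[[0,0,0],[0,0,-0.875]],[[0,0,0],[0,0,-0.875]],[[0,0,0],[0,0,-0.875]],[[0,0,0],[0,0,-0.875]],[[0,0,0],[0,0,-0.875]],[[0,0,0],[0,0,-0.875]],[[0,0,0],[0,0,0]]]'
python3 - <<'E'
from sim import *
s,p,R=state();print(p,np.round(s["joints"],2))
a=np.array([.52,-.15,.36]);RC=pose(-5,0,-25);RD=pose(-5,30,-25)
plan(a,RC,6);plan(a,RD,8,a,RC);plan(a,RD,12)
qd=run(np.array(s["joints"]),p,R,a,RD)
E
```

```text
time_s: 6.3
position: [0.5242, -0.1492, 0.3585]
tcp_rot: [0.028, 0.615, 0.788, 0.024]
force: [-1.3, 0.2, 0.8]
gripper_width: 0.998
grip_force: 0.0
time_s: 7.38
position: [0.5243, -0.1492, 0.3586]
tcp_rot: [0.037, 0.034, 0.999, 0.003]
force: [-0.1, 0.6, -0.7]
gripper_width: 0.997
grip_force: 0.0
[ 0.52426547 -0.14922516  0.35863455] [-0.08  0.2   0.34  1.92 -0.11  0.96  1.81]
6 rows of [0.023, -0.008, -0.007] [0.618, 0.106, 0.003]
8 rows of [0.0, 0.0, 0.0] [-0.0, -0.494, 0.231]
12 rows of [0.01, -0.005, -0.006] [0.307, -0.305, 0.079]
[-0.43  0.07  0.36  2.25  0.96  0.61  0.53] err 0.0 maxdq 0.07 min6 0.6
```

```bash
python3 -m inch '[[[0.01,-0.005,-0.006],[0.307,-0.305,0.079]],[[0.01,-0.005,-0.006],[0.307,-0.305,0.079]],[[0.01,-0.005,-0.006],[0.307,-0.305,0.079]],[[0.01,-0.005,-0.006],[0.307,-0.305,0.079]],[[0.01,-0.005,-0.006],[0.307,-0.305,0.079]],[[0.01,-0.005,-0.006],[0.307,-0.305,0.079]],[[0.01,-0.005,-0.006],[0.307,-0.305,0.079]],[[0.01,-0.005,-0.006],[0.307,-0.305,0.079]],[[0.01,-0.005,-0.006],[0.307,-0.305,0.079]],[[0.01,-0.005,-0.006],[0.307,-0.305,0.079]],[[0.01,-0.005,-0.006],[0.307,-0.305,0.079]],[[0.01,-0.005,-0.006],[0.307,-0.305,0.079]],[[0,0,0],[0,0,0]]]'
python3 - <<'E'
from sim import *
s,p,R=state();print(p,np.round(s["joints"],2))
o=np.array([.641,-.161,.075]);zp=tiltpose(-5).apply([0,0,-1]);RE=pose(-5,30)
for d in (.173,.15):
  plan(o+d*zp,RE,14)
  qe=run(np.array(s["joints"]),p,R,o+d*zp,RE);qf=run(qe,o+d*zp,RE,o+.053*zp,RE)
E
```

```text
time_s: 8.47
position: [0.5193, -0.1487, 0.3587]
tcp_rot: [0.243, 0.097, 0.94, -0.22]
force: [0.0, 0.7, -1.1]
gripper_width: 1.003
grip_force: 0.0
[ 0.51928902 -0.14874284  0.35874802] [-0.48  0.07  0.4   2.25  0.96  0.61  0.53]
14 rows of [0.085, 0.071, 0.314] [-0.26, -0.001, 0.0]
[ 0.58  0.33 -0.42  2.28  1.11  0.08  0.6 ] err 0.001 maxdq 0.15 min6 0.08
[ 0.73  0.66 -0.71  2.22  2.02  0.36 -0.22] err 0.001 maxdq 0.12 min6 0.08
14 rows of [0.085, 0.084, 0.367] [-0.26, -0.001, 0.0]
[ 0.56  0.38 -0.42  2.28  1.65  0.09  0.06] err 0.001 maxdq 0.16 min6 0.08
[ 0.72  0.65 -0.69  2.22  2.03  0.35 -0.24] err 0.0 maxdq 0.04 min6 0.11
```

```bash
python3 -m inch '[[[0.06,0.05,0.22],[-0.182,0,0]],[[0.06,0.05,0.22],[-0.182,0,0]],[[0.06,0.05,0.22],[-0.182,0,0]],[[0.06,0.05,0.22],[-0.182,0,0]],[[0.06,0.05,0.22],[-0.182,0,0]],[[0.06,0.05,0.22],[-0.182,0,0]],[[0.06,0.05,0.22],[-0.182,0,0]],[[0.06,0.05,0.22],[-0.182,0,0]],[[0.06,0.05,0.22],[-0.182,0,0]],[[0.06,0.05,0.22],[-0.182,0,0]],[[0.06,0.05,0.22],[-0.182,0,0]],[[0.06,0.05,0.22],[-0.182,0,0]],[[0.06,0.05,0.22],[-0.182,0,0]],[[0.06,0.05,0.22],[-0.182,0,0]],[[0.06,0.05,0.22],[-0.182,0,0]],[[0.06,0.05,0.22],[-0.182,0,0]],[[0.06,0.05,0.22],[-0.182,0,0]],[[0.06,0.05,0.22],[-0.182,0,0]],[[0.06,0.05,0.22],[-0.182,0,0]],[[0.06,0.05,0.22],[-0.182,0,0]]]'
python3 - <<'E'
from sim import *
s,p,R=state();print(p,np.round(s["joints"],2))
o=np.array([.641,-.161,.075]);zp=tiltpose(-5).apply([0,0,-1]);RE=pose(-5,30)
print(np.degrees((R.inv()*RE).as_rotvec()),(p-o)@zp, RE.inv().apply(p-o))
plan(o+.140*zp,RE,6);plan(o+.053*zp,RE,10)
qf=run(np.array(s["joints"]),p,R,o+.053*zp,RE)
E
```

```text
time_s: 10.13
position: [0.5575, -0.1554, 0.2277]
tcp_rot: [0.26, 0.044, 0.965, -0.012]
force: [-0.4, -0.0, 0.2]
gripper_width: 0.999
grip_force: 0.0
[ 0.55749289 -0.15544612  0.227651  ] [ 0.57  0.32 -0.41  2.28  1.05  0.08  0.66]
[-0.1341632   0.14687782 -0.19159512] 0.17403633679989658 [-0.00386221 -0.00174538 -0.17403634]
6 rows of [0.022, 0.01, 0.189] [-0.003, 0.004, -0.005]
10 rows of [0.013, 0.006, 0.403] [-0.002, 0.002, -0.003]
[ 0.73  0.66 -0.71  2.22  2.02  0.36 -0.22] err 0.0 maxdq 0.12 min6 0.08
```

```bash
python3 -m inch '[[[0.02,0.01,0.2],[0,0,0]],[[0.02,0.01,0.2],[0,0,0]],[[0.02,0.01,0.2],[0,0,0]],[[0.02,0.01,0.2],[0,0,0]],[[0.02,0.01,0.2],[0,0,0]],[[0,0,0],[0,0,0]]]'
python3 - <<'E'
from sim import *
from cell import arm
s,p,R=state();print(p,np.round(s["joints"],2))
o=np.array([.641,-.161,.075]);zp=tiltpose(-5).apply([0,0,-1]);RE=pose(-5,30)
print(np.degrees((R.inv()*RE).as_rotvec()),RE.inv().apply(p-o))
plan(o+.053*zp,RE,12)
c=arm.capture("wrist");cv2.imwrite("pics/w4.png",c["image"])
E
```

```text
time_s: 10.63
position: [0.5697, -0.1551, 0.1992]
tcp_rot: [0.259, 0.044, 0.965, -0.012]
force: [-0.6, 0.6, -0.2]
gripper_width: 0.997
grip_force: 0.0
[ 0.56969509 -0.15509101  0.19915817] [ 0.62  0.4  -0.49  2.28  1.72  0.13 -0.01]
[-0.15260373  0.00698865 -0.18132897] [-1.16203997e-04 -3.28130009e-04 -1.43298414e-01]
12 rows of [0.0, 0.001, 0.251] [-0.002, 0.0, -0.002]
```

View pics/w4.png

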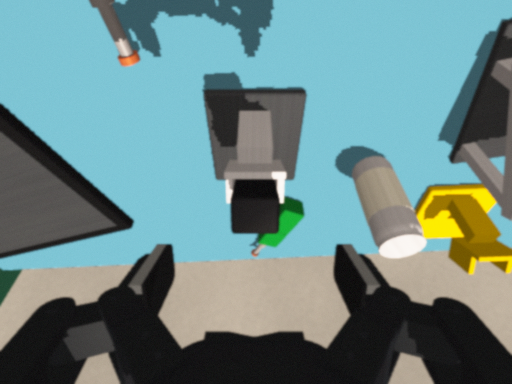

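The handle at (255,205) is centred between the fingers (165 and 345), and the wrist is now well inside its range. I'll go in and close.

```bash
python3 -m inch '[[[0,0.001,0.251],[0,0,0]],[[0,0.001,0.251],[0,0,0]],[[0,0.001,0.251],[0,0,0]],[[0,0.001,0.251],[0,0,0]],[[0,0.001,0.251],[0,0,0]],[[0,0.001,0.251],[0,0,0]],[[0,0.001,0.251],[0,0,0]],[[0,0.001,0.251],[0,0,0]],[[0,0.001,0.251],[0,0,0]],[[0,0.001,0.251],[0,0,0]],[[0,0.001,0.251],[0,0,0]],[[0,0.001,0.251],[0,0,0]],[[0,0,0],[0,0,0]],[[0,0,0],[0,0,0]],[[0,0,0],[0,0,0]]]'
python3 - <<'E'
from sim import *
s,p,R=state();print(p,np.round(s["joints"],2))
o=np.array([.641,-.161,.075]);zp=tiltpose(-5).apply([0,0,-1]);RE=pose(-5,30)
print(np.degrees((R.inv()*RE).as_rotvec()),RE.inv().apply(p-o))
E
python3 -m inch '[[[0,0,0],[0,0,0]],[[0,0,0],[0,0,0]],[[0,0,0],[0,0,0]],[[0,0,0],[0,0,0]],[[0,0,0],[0,0,0]],[[0,0,0],[0,0,0]],[[0,0,0],[0,0,0]],[[0,0,0],[0,0,0]],[[0,0,0],[0,0,0]],[[0,0,0],[0,0,0]],[[0,0,0],[0,0,0]],[[0,0,0],[0,0,0]],[[0,0,0],[0,0,0]],[[0,0,0],[0,0,0]]]' 1 60
python3 - <<'E'
from sim import *
import pickle
s,p,R=state();print(p,np.round(s["force"],1),np.round(s["moment"],2));pickle.dump((p,R),open("grip.pkl","wb"))
RE=pose(-5,30);print(np.degrees((R.inv()*RE).as_rotvec()))
E
```

```text
time_s: 11.93
position: [0.6151, -0.158, 0.122]
tcp_rot: [0.259, 0.043, 0.965, -0.013]
force: [0.4, -0.1, -0.9]
gripper_width: 1.0
grip_force: 0.0
[ 0.6150931  -0.15798509  0.12196396] [ 0.72  0.64 -0.7   2.23  2.03  0.36 -0.24]
[-0.16556983  0.08654273 -0.02298051] [-0.00090376  0.0007455  -0.05370753]
time_s: 13.1
position: [0.6151, -0.1582, 0.1224]
tcp_rot: [0.26, 0.043, 0.965, -0.013]
force: [-3.9, -0.1, 5.7]
gripper_width: 0.414
grip_force: 59.6
[ 0.61513437 -0.15824819  0.12242899] [-3.9 -0.1  5.7] [-0.03  0.52 -0.01]
[-0.21011723  0.12813215 -0.01901784]
```

```bash
python3 -m inch '[[[0,0,-0.1],[0,0,0]],[[0,0,-0.15],[0,0,0]],[[0,0,-0.2],[0,0,0]],[[0,0,-0.25],[0,0,0]],[[0,0,-0.25],[0,0,0]],[[0,0,-0.25],[0,0,0]],[[0,0,-0.25],[0,0,0]],[[0,0,-0.25],[0,0,0]],[[0,0,-0.25],[0,0,0]],[[0,0,-0.25],[0,0,0]],[[0,0,-0.25],[0,0,0]],[[0,0,-0.25],[0,0,0]],[[0,0,-0.25],[0,0,0]],[[0,0,-0.25],[0,0,0]],[[0,0,-0.25],[0,0,0]],[[0,0,0],[0,0,0]],[[0,0,0],[0,0,0]]]'
python3 - <<'E'
from sim import *
from cell import arm;import pickle
s,p,R=state();print(p,np.round(s["joints"],2),np.round(s["force"],1),np.round(s["moment"],2),s["grip_force"])
gp,gR=pickle.load(open("grip.pkl","rb"))
print(np.degrees((R.inv()*gR).as_rotvec()),gR.inv().apply(p-gp))
c=arm.capture("wrist");cv2.imwrite("pics/w5.png",c["image"]);t=arm.capture("top");sc=arm.capture("scene");pickle.dump((c,t,sc,p,R),open("l1.pkl","wb"))
RP=pose(6,30);zp=RP.apply([0,0,-1]);tgt=np.array([.594,.202,.084])+zp*(.055+.053+.06)
for b in (p+[0,0,.06],):
    q=run(np.array(s["joints"]),p,R,b,R);q=run(q,b,R,tgt,RP,40)
E
```

```text
time_s: 14.52
position: [0.5628, -0.1531, 0.2119]
tcp_rot: [0.259, 0.043, 0.965, -0.013]
force: [0.3, -0.3, -3.0]
gripper_width: 0.417
grip_force: 60.0
[ 0.56280505 -0.15308413  0.21189007] [ 0.59  0.36 -0.46  2.29  1.55  0.1   0.17] [ 0.3 -0.3 -3. ] [ 0.06  0.73 -0.  ] 59.99095380306244
[ 0.00283294 -0.02382556 -0.00630911] [ 0.00057337  0.00020284 -0.10376869]
[ 0.95  0.34 -0.89  2.21  0.93  0.29  0.79] err 0.0 maxdq 0.07 min6 0.11
[ 0.1   0.36 -0.82  2.31  1.44  0.52 -0.24] err 0.0 maxdq 0.04 min6 0.25
```

View pics/w5.png

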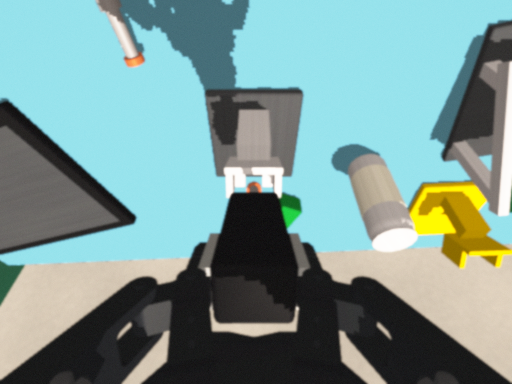

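The picture shows the probe held, clear of the rest, with the tip at (254,187). Next I'll refine the plate position and plan the transit.

Run:
```python
from sim import *;import pickle
c,t,s,p,R=pickle.load(open("l1.pkl","rb"));r=lambda v:np.round(v,4).tolist()
a=blob(t["image"],(5,8,130),(45,120,255),(198,197,32,28))
for lo in ((5,8,100),(5,8,80),(10,15,80)):
    b=blob(s["image"],lo,(50,140,255),(278,168,26,22));print(lo,cv2.contourArea(np.float32(b)),cen(b),r(quad(b)),[r(v) for v in tri([(t,cen(a)),(s,cen(b))])])
print(cv2.contourArea(np.float32(a)),cen(a),r(quad(a)))
qa=quad(a)
n=np.array([-.5*np.cos(np.radians(6)),-.5*np.sin(np.radians(6)),.866]);C=np.array([.5943,.2018,.0841])
P=[]
for u in qa:
    o,v=ray(t,u);P.append(o+v*((C-o)@n)/(v@n))
P=np.array(P);print(r(P))
for i in range(4):
    e=P[(i+1)%4]-P[i];print(round(np.linalg.norm(e),4),r(e/np.linalg.norm(e)),round(np.degrees(np.arctan2(e[1],e[0])),1))
# tip face in tool frame from top+wrist
ti=p+R.apply([0,0,.108]);print("pred tip",r(ti),proj(c,ti),proj(t,ti),proj(s,ti))
for k in (t,s):
    u=proj(k,ti).astype(int);
    try:
        w=blob(k["image"],(0,90,60),(22,255,255),(u[0]-12,u[1]-12,24,24));print(cen(w),cv2.contourArea(np.float32(w)))
    except Exception as e:print("none")
w=blob(c["image"],(0,90,60),(22,255,255),(235,175,40,25));print("wrist",cen(w),cv2.boundingRect(np.float32(w)))
```

```text
(5, 8, 100) 125.59375 [289.41400224 178.67621506] [[283.125, 174.375], [296.375, 175.125], [295.375, 183.625], [283.125, 182.625]] [[0.5943, 0.2024, 0.0829], 0.0004]
(5, 8, 80) 143.40625 [289.44355161 178.67530145] [[282.875, 173.875], [296.125, 174.375], [295.875, 183.625], [282.375, 182.625]] [[0.5943, 0.2024, 0.0829], 0.0005]
(10, 15, 80) 143.40625 [289.44355161 178.67530145] [[282.875, 173.875], [296.125, 174.375], [295.875, 183.625], [282.375, 182.625]] [[0.5943, 0.2024, 0.0829], 0.0005]
294.59375 [212.34838319 210.51114264] [[218.875, 201.125], [222.125, 217.375], [205.625, 219.875], [202.875, 203.375]]
[[0.6171, 0.1846, 0.0962], [0.5772, 0.1784, 0.0729], [0.5713, 0.2199, 0.072], [0.6119, 0.2239, 0.0955]]
0.0466 [-0.8559, -0.1337, -0.4995] -171.1
0.0419 [-0.1407, 0.9898, -0.021] 98.1
0.0471 [0.8618, 0.0854, 0.5] 5.7
0.0396 [0.1316, -0.9912, 0.0157] -82.4
pred tip [0.6167, -0.1582, 0.1185] [254.70617513 189.28624859] [359.33505665 199.77165012] [178.63585982 153.90145756]
[359.15547091 200.60907202] 11.28125
[179.23766294 153.53375233] 5.59375
wrist [253.79658019 187.16021357] (246, 182, 15, 11)
```

Run:
```python
from sim import *
s,p,R=state();q=np.array(s["joints"])
b=p+[-.01,0,.06];plan(b,R,6,p,R)
RP=pose(7,30);zp=RP.apply([0,0,-1]);tgt=np.array([.5943,.2022,.0835])+zp*(.108+.08)
plan(tgt,RP,20,b,R);q=run(q,p,R,b,R,6);q=run(q,b,R,tgt,RP,20)
```

```text
6 rows of [-0.119, -0.006, -0.316] [0.0, 0.0, 0.0]
20 rows of [0.09, 0.575, -0.005] [-0.045, 0.0, -0.076]
[ 0.98  0.34 -0.92  2.22  0.95  0.28  0.78] err 0.0 maxdq 0.2 min6 0.14
[ 0.16  0.33 -0.89  2.31  1.36  0.51 -0.15] err 0.0 maxdq 0.06 min6 0.26
```

```bash
python3 -m inch '[[[-0.06,0,-0.16],[0,0,0]],[[-0.06,0,-0.16],[0,0,0]],[[-0.06,0,-0.16],[0,0,0]],[[-0.06,0,-0.16],[0,0,0]],[[-0.06,0,-0.16],[0,0,0]],[[-0.06,0,-0.16],[0,0,0]],[[-0.06,0,-0.16],[0,0,0]],[[-0.06,0,-0.16],[0,0,0]],[[-0.06,0,-0.16],[0,0,0]],[[-0.06,0,-0.16],[0,0,0]],[[-0.06,0,-0.16],[0,0,0]],[[-0.06,0,-0.16],[0,0,0]]]' && python3 -m inch '[[[0.09,0.575,-0.005],[-0.045,0,-0.076]],[[0.09,0.575,-0.005],[-0.045,0,-0.076]],[[0.09,0.575,-0.005],[-0.045,0,-0.076]],[[0.09,0.575,-0.005],[-0.045,0,-0.076]],[[0.09,0.575,-0.005],[-0.045,0,-0.076]],[[0.09,0.575,-0.005],[-0.045,0,-0.076]],[[0.09,0.575,-0.005],[-0.045,0,-0.076]],[[0.09,0.575,-0.005],[-0.045,0,-0.076]],[[0.09,0.575,-0.005],[-0.045,0,-0.076]],[[0.09,0.575,-0.005],[-0.045,0,-0.076]],[[0.09,0.575,-0.005],[-0.045,0,-0.076]],[[0.09,0.575,-0.005],[-0.045,0,-0.076]],[[0.09,0.575,-0.005],[-0.045,0,-0.076]],[[0.09,0.575,-0.005],[-0.045,0,-0.076]],[[0.09,0.575,-0.005],[-0.045,0,-0.076]],[[0.09,0.575,-0.005],[-0.045,0,-0.076]],[[0.09,0.575,-0.005],[-0.045,0,-0.076]],[[0.09,0.575,-0.005],[-0.045,0,-0.076]],[[0.09,0.575,-0.005],[-0.045,0,-0.076]],[[0.09,0.575,-0.005],[-0.045,0,-0.076]]]' && python3 -m inch '[[[0,0,0],[0,0,0]],[[0,0,0],[0,0,0]],[[0,0,0],[0,0,0]]]'
python3 - <<'E'
from sim import *
from cell import arm;import pickle
s,p,R=state();print(p,np.round(s["joints"],2),np.round(s["force"],1),s["grip_force"])
RP=pose(7,30);zp=RP.apply([0,0,-1]);tgt=np.array([.5943,.2022,.0835])+zp*(.108+.08);plan(tgt,RP,4,p,R)
c=arm.capture("wrist");t=arm.capture("top");sc=arm.capture("scene");pickle.dump((c,t,sc,p,R),open("l2.pkl","wb"))
f=lambda im,x,y,w,h,k:cv2.resize(im[y:y+h,x:x+w],None,fx=k,fy=k,interpolation=cv2.INTER_CUBIC)
im=np.vstack([np.hstack([f(t["image"],170,160,100,90,4),f(sc["image"],240,130,100,90,4)]),np.zeros((240,800,3),np.uint8)])
im[360:,:320]=cv2.resize(c["image"],(320,240));cw=f(c["image"],120,20,240,120,2);im[360:,320:]=cw[:240,:480]
cv2.imwrite("pics/l2.png",np.clip(im.astype(float)*1.4,0,255).astype(np.uint8))
E
```

```text
time_s: 15.67
position: [0.5529, -0.1525, 0.2718]
tcp_rot: [0.259, 0.043, 0.965, -0.013]
force: [0.3, 0.0, -1.8]
gripper_width: 0.413
grip_force: 60.0
time_s: 17.33
position: [0.501, 0.1923, 0.2467]
tcp_rot: [0.259, -0.059, 0.964, 0.016]
force: [0.3, 0.5, -1.4]
gripper_width: 0.416
grip_force: 60.1
time_s: 17.58
position: [0.5014, 0.1905, 0.2467]
tcp_rot: [0.259, -0.059, 0.964, 0.015]
force: [-0.3, 0.7, -1.4]
gripper_width: 0.419
grip_force: 60.3
[0.50135981 0.19045796 0.24674864] [ 0.1   0.29 -0.8   2.33  1.34  0.47 -0.14] [-0.3  0.7 -1.4] 60.33589839935303
4 rows of [0.004, 0.003, 0.002] [-0.003, 0.001, -0.0]
```

View pics/l2.png

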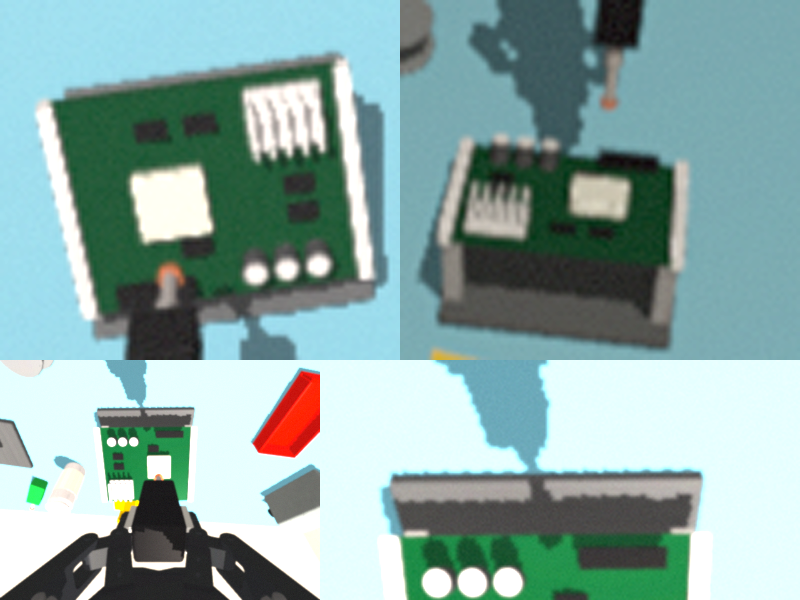

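Run:
```python
from sim import *;import pickle
c,t,s,p,R=pickle.load(open("l2.pkl","rb"));r=lambda v:np.round(v,4).tolist()
RP=pose(7,30);n=RP.apply([0,0,-1])
A=blob(t["image"],(5,8,130),(45,120,255),(198,197,32,28));B=blob(s["image"],(5,8,90),(50,140,255),(278,168,26,22))
W=blob(c["image"],(5,8,120),(50,120,255),(225,145,60,50))
print("wrist plate",r(quad(W)),cv2.boundingRect(np.float32(W)))
C,e=tri([(t,cen(A)),(s,cen(B))]);print("plate ts",r(C),r(e))
ax=RP.as_matrix()
def onpl(k,u,h=0):
    o,v=ray(k,u);return o+v*((C+h*n-o)@n)/(v@n)
# wrist plate corners in tool axes around C
print("wrist corners (tool x,y mm rel C)",[ (RP.inv().apply(onpl(c,u)-C)*1e3)[:2].round(1).tolist() for u in quad(W)])
print("top corners",[ (RP.inv().apply(onpl(t,u)-C)*1e3)[:2].round(1).tolist() for u in quad(A)])
print("scene corners",[ (RP.inv().apply(onpl(s,u)-C)*1e3)[:2].round(1).tolist() for u in quad(B)])
# green board region yaw in wrist
# tips
tip=p+R.apply([0,0,.108])
for nm,k in (("t",t),("s",s),("w",c)):
    for d in (0,-.004,-.008):print(nm,d,np.round(proj(k,tip+R.apply([0,0,d])),2),end=" ")
    u=proj(k,tip).astype(int);w=blob(k["image"],(0,100,60),(20,255,255),(u[0]-10,u[1]-12,20,24));print("seen",cen(w),cv2.boundingRect(np.float32(w)))
# rails: left rail's outer edge pixels in top (white vs bench)
im=t["image"];G=blob(im,(45,60,20),(85,255,160),(175,170,95,75));q=quad(G);print("green top",r(q))
print("green corners tool mm",[(RP.inv().apply(onpl(t,u,-.010)-C)*1e3)[:2].round(1).tolist() for u in q])
```

```text
wrist plate [[271.875, 152.625], [272.625, 188.125], [236.375, 188.875], [235.125, 153.375]] (234, 151, 39, 40)
plate ts [0.5943, 0.2024, 0.0829] 0.0005
wrist corners (tool x,y mm rel C) [[20.5, 20.3], [-24.3, 22.0], [-25.3, -23.6], [19.7, -24.1]]
top corners [[-23.7, -20.3], [22.4, -22.3], [23.9, 20.3], [-22.6, 20.1]]
scene corners [[24.9, -22.6], [32.1, 20.2], [-26.6, 21.9], [-31.4, -17.3]]
t 0 [211.36 227.07] t -0.004 [211.3  227.99] t -0.008 [211.24 228.91] seen [212.30743954 227.8205836 ] (208, 225, 8, 6)
s 0 [291.64 156.32] s -0.004 [291.77 155.18] s -0.008 [291.9  154.03] seen [291.72383721 155.41860465] (290, 154, 3, 3)
w 0 [254.64 189.34] w -0.004 [254.65 190.6 ] w -0.008 [254.66 191.9 ] seen [253.5763431  187.44371184] (245, 181, 17, 12)
green top [[252.125, 175.625], [258.125, 228.625], [195.375, 237.875], [182.875, 184.875]]
green corners tool mm [[-76.1, -109.4], [76.3, -109.0], [78.9, 56.7], [-74.9, 59.8]]
```

```bash
cat >> sim.py <<'E'
def avgF(n=10):
    from cell import arm
    F=[];M=[]
    for _ in range(n):
        arm.capture("top");s,p,R=state();F.append(s["force"]);M.append(s["moment"])
    return np.mean(F,0),np.std(F,0)/np.sqrt(n),np.mean(M,0),p,R
RT=pose(7.8,30);NT=RT.apply([0,0,-1])
CT=np.array([.5943,.2024,.0829])+RT.apply([-.0005,.0005,0])
E
python3 - <<'E'
from sim import *
F,e,M,p,R=avgF(10);print(F,e,F@NT);np.save("F0.npy",F)
plan(CT+NT*(.108+.08),RT,3,p,R);plan(CT+NT*(.108+.012),RT,12,p,R);plan(CT+NT*(.108+.012),RT,12,CT+NT*(.108+.08),RT)
s=state()[0];q=run(np.array(s["joints"]),p,R,CT+NT*.098,RT,20)
E
```

```text
[-0.20187108  0.24416136 -1.40949364] [0.11189223 0.14541682 0.17837254] -1.1372238774923782
3 rows of [0.007, -0.015, 0.013] [-0.02, 0.004, -0.032]
12 rows of [0.002, -0.003, 0.192] [-0.005, 0.001, -0.008]
12 rows of [-0.0, -0.0, 0.189] [0.0, 0.0, 0.0]
[ 0.05  0.52 -0.75  2.3   1.73  0.55 -0.44] err 0.0 maxdq 0.03 min6 0.48
```

```bash
python3 -m inch '[[[0.002,-0.003,0.192],[-0.005,0.001,-0.008]],[[0.002,-0.003,0.192],[-0.005,0.001,-0.008]],[[0.002,-0.003,0.192],[-0.005,0.001,-0.008]],[[0.002,-0.003,0.192],[-0.005,0.001,-0.008]],[[0.002,-0.003,0.192],[-0.005,0.001,-0.008]],[[0.002,-0.003,0.192],[-0.005,0.001,-0.008]],[[0.002,-0.003,0.192],[-0.005,0.001,-0.008]],[[0.002,-0.003,0.192],[-0.005,0.001,-0.008]],[[0.002,-0.003,0.192],[-0.005,0.001,-0.008]],[[0.002,-0.003,0.192],[-0.005,0.001,-0.008]],[[0.002,-0.003,0.192],[-0.005,0.001,-0.008]],[[0.002,-0.003,0.192],[-0.005,0.001,-0.008]],[[0,0,0],[0,0,0]],[[0,0,0],[0,0,0]],[[0,0,0],[0,0,0]]]'
python3 - <<'E'
from sim import *
from cell import arm
F,e,M,p,R=avgF(6);print(F,e,(F-np.load("F0.npy"))@NT)
print("rel (tool mm)",RT.inv().apply(p-CT-NT*.108)*1e3,np.degrees((R.inv()*RT).as_rotvec()))
plan(CT+NT*.108,RT,8,p,R)
t=arm.capture("top");s=arm.capture("scene");c=arm.capture("wrist")
f=lambda im,x,y,w,h,k:cv2.resize(im[y:y+h,x:x+w],None,fx=k,fy=k,interpolation=cv2.INTER_CUBIC)
im=np.vstack([np.hstack([f(t["image"],180,180,65,65,6)[:,:400],f(s["image"],262,142,66,65,6)[:,:400]]),f(c["image"],206,140,100,26,8)[:200]])if 0 else np.hstack([f(t["image"],180,180,65,60,6),f(s["image"],262,142,65,60,6)])
cv2.imwrite("pics/l3.png",np.clip(im.astype(float)*1.5,0,255).astype(np.uint8))
w=blob(c["image"],(0,100,60),(20,255,255),(235,170,40,30));W=blob(c["image"],(5,8,120),(50,120,255),(200,120,110,80));print("wrist tip",cen(w),cv2.boundingRect(np.float32(w)),"plate",quad(W).tolist())
E
```

```text
time_s: 19.48
position: [0.535, 0.1949, 0.187]
tcp_rot: [0.258, -0.066, 0.964, 0.018]
force: [0.7, 0.5, -1.5]
gripper_width: 0.413
grip_force: 60.3
[ 0.12634404 -0.34222628 -1.66058203] [0.19047805 0.19987056 0.30839528] -0.34024717246834546
rel (tool mm) [ -0.04346572   0.04721271 -12.23117308] [0.00595011 0.02206597 0.01062269]
8 rows of [0.0, -0.0, 0.051] [0.0, 0.0, 0.0]
wrist tip [253.34330144 186.71295189] (246, 181, 15, 13) plate [[276.375, 166.875], [275.375, 192.125], [229.875, 192.625], [230.125, 165.125]]
```

View pics/l3.png

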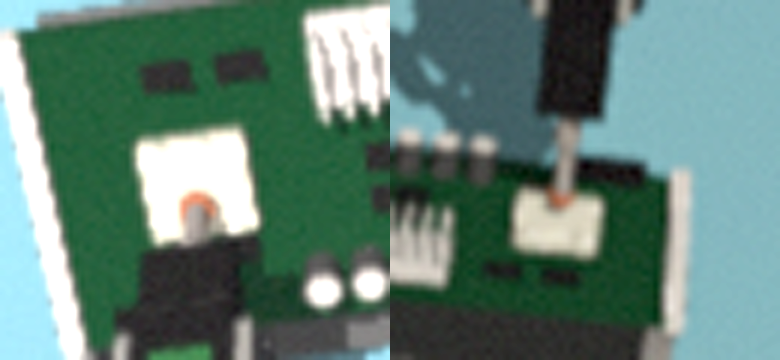

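Laterally the tip is centred on the plate: wrist columns 253.3 vs 252.9, and in the top crop the tip at (199,205) with the plate centre at (196,187). I'll approach slowly while watching the force.

```bash
cat > chk.py <<'E'
from sim import *
import sys
F,e,M,p,R=avgF(int(sys.argv[1]));print("normal N",round((F-np.load("F0.npy"))@NT,2),"+-",e.max().round(2),"rel mm",np.round(RT.inv().apply(p-CT-NT*.108)*1e3,2),np.round(np.degrees((R.inv()*RT).as_rotvec()),2))
E
python3 -m inch '[[[0,0,0.05],[0,0,0]],[[0,0,0.05],[0,0,0]],[[0,0,0.05],[0,0,0]],[[0,0,0.05],[0,0,0]],[[0,0,0.05],[0,0,0]],[[0,0,0.05],[0,0,0]],[[0,0,0],[0,0,0]]]' | grep force; python3 chk.py 6
python3 -m inch '[[[0,0,0.05],[0,0,0]],[[0,0,0.05],[0,0,0]],[[0,0,0],[0,0,0]]]' | grep force; python3 chk.py 6
```

```text
force: [-0.5, 0.4, 0.0]
grip_force: 60.5
normal N 1.2 +- 0.24 rel mm [ 0.14 -0.04 -3.09] [ 0.   -0.    0.01]
force: [-0.9, -0.5, 1.6]
grip_force: 60.6
normal N 2.11 +- 0.28 rel mm [ 0.15 -0.04 -0.03] [-0.   -0.01  0.  ]
```

```bash
python3 -m inch '[[[0,0,0.05],[0,0,0]],[[0,0,0.05],[0,0,0]],[[0,0,0.05],[0,0,0]],[[0,0,0],[0,0,0]]]' | grep force; python3 chk.py 12
python3 - <<'E'
from cell import arm;import cv2
s=arm.capture("scene");c=arm.capture("top");cv2.imwrite("pics/l4s.png",s["image"]);cv2.imwrite("pics/l4t.png",c["image"])
E
```

```text
force: [-1.6, -1.5, 1.7]
grip_force: 60.7
normal N 3.18 +- 0.16 rel mm [ 0.13 -0.02  4.47] [ 0.   -0.01  0.01]
```

```bash
python3 -m inch '[[[0,0,0.04],[0,0,0]],[[0,0,0],[0,0,0]],[[0,0,0],[0,0,0]],[[0,0,0],[0,0,0]],[[0,0,0],[0,0,0]],[[0,0,0],[0,0,0]],[[0,0,0],[0,0,0]],[[0,0,0],[0,0,0]],[[0,0,0],[0,0,0]],[[0,0,0],[0,0,0]],[[0,0,0],[0,0,0]],[[0,0,0],[0,0,0]],[[0,0,0],[0,0,0]],[[0,0,0],[0,0,0]],[[0,0,0],[0,0,0]],[[0,0,0],[0,0,0]],[[0,0,0],[0,0,0]],[[0,0,0],[0,0,0]],[[0,0,0],[0,0,0]],[[0,0,0],[0,0,0]]]' ; python3 chk.py 20;python3 -m inch '[[[0,0,0],[0,0,0]],[[0,0,0],[0,0,0]],[[0,0,0],[0,0,0]],[[0,0,0],[0,0,0]],[[0,0,0],[0,0,0]],[[0,0,0],[0,0,0]]]'
```

```text
time_s: 24.07
position: [0.5439, 0.196, 0.1717]
tcp_rot: [0.258, -0.066, 0.964, 0.018]
force: [-2.2, -0.3, 2.2]
gripper_width: 0.416
grip_force: 60.7
normal N 3.51 +- 0.14 rel mm [0.1 0.  5.7] [ 0.   -0.    0.01]
time_s: 25.57
position: [0.5439, 0.196, 0.1717]
tcp_rot: [0.258, -0.066, 0.964, 0.018]
force: [-2.3, -2.4, 0.5]
gripper_width: 0.413
grip_force: 60.7
```

```bash
python3 -m inch '[[[0,0,-0.05],[0,0,0]],[[0,0,-0.1],[0,0,0]],[[0,0,-0.15],[0,0,0]],[[0,0,-0.2],[0,0,0]],[[0,0,-0.25],[0,0,0]],[[0,0,-0.25],[0,0,0]],[[0,0,-0.25],[0,0,0]],[[0,0,-0.25],[0,0,0]],[[0,0,-0.25],[0,0,0]],[[0,0,-0.25],[0,0,0]],[[0,0,-0.25],[0,0,0]],[[0,0,-0.25],[0,0,0]],[[0,0,-0.25],[0,0,0]],[[0,0,-0.25],[0,0,0]],[[0,0,0],[0,0,0]]]'
python3 - <<'E'
from sim import *;import pickle
gp,gR=pickle.load(open("grip.pkl","rb"));s,p,R=state();q=np.array(s["joints"]);print(q.round(2))
zp=gR.apply([0,0,-1]);L=gp+.104*zp;b=L+[-.01,0,.06]
plan(b,gR,20,p,R);plan(L,gR,12,b,gR)
q=run(q,p,R,b,gR,20);q=run(q,b,gR,L,gR,12);q=run(q,L,gR,gp,gR,12)
E
```

```text
time_s: 26.82
position: [0.4991, 0.1904, 0.2513]
tcp_rot: [0.259, -0.066, 0.963, 0.018]
force: [1.7, 0.0, -2.6]
gripper_width: 0.414
grip_force: 60.4
[ 0.1   0.28 -0.8   2.33  1.32  0.45 -0.1 ]
20 rows of [-0.081, -0.577, 0.007] [0.049, 0.0, 0.081]
12 rows of [0.06, 0.003, 0.158] [0.0, 0.0, 0.0]
[ 0.95  0.32 -0.87  2.22  0.9   0.27  0.83] err 0.0 maxdq 0.06 min6 0.24
[ 0.59  0.37 -0.46  2.28  1.52  0.1   0.2 ] err 0.0 maxdq 0.13 min6 0.1
[ 0.74  0.66 -0.72  2.22  2.01  0.37 -0.21] err 0.0 maxdq 0.12 min6 0.14
```

```bash
python3 -m inch '[[[-0.081,-0.577,0.007],[0.049,0,0.081]],[[-0.081,-0.577,0.007],[0.049,0,0.081]],[[-0.081,-0.577,0.007],[0.049,0,0.081]],[[-0.081,-0.577,0.007],[0.049,0,0.081]],[[-0.081,-0.577,0.007],[0.049,0,0.081]],[[-0.081,-0.577,0.007],[0.049,0,0.081]],[[-0.081,-0.577,0.007],[0.049,0,0.081]],[[-0.081,-0.577,0.007],[0.049,0,0.081]],[[-0.081,-0.577,0.007],[0.049,0,0.081]],[[-0.081,-0.577,0.007],[0.049,0,0.081]],[[-0.081,-0.577,0.007],[0.049,0,0.081]],[[-0.081,-0.577,0.007],[0.049,0,0.081]],[[-0.081,-0.577,0.007],[0.049,0,0.081]],[[-0.081,-0.577,0.007],[0.049,0,0.081]],[[-0.081,-0.577,0.007],[0.049,0,0.081]],[[-0.081,-0.577,0.007],[0.049,0,0.081]],[[-0.081,-0.577,0.007],[0.049,0,0.081]],[[-0.081,-0.577,0.007],[0.049,0,0.081]],[[-0.081,-0.577,0.007],[0.049,0,0.081]],[[-0.081,-0.577,0.007],[0.049,0,0.081]]]' | head -2 && python3 -m inch '[[[0.06,0.003,0.158],[0,0,0]],[[0.06,0.003,0.158],[0,0,0]],[[0.06,0.003,0.158],[0,0,0]],[[0.06,0.003,0.158],[0,0,0]],[[0.06,0.003,0.158],[0,0,0]],[[0.06,0.003,0.158],[0,0,0]],[[0.06,0.003,0.158],[0,0,0]],[[0.06,0.003,0.158],[0,0,0]],[[0.06,0.003,0.158],[0,0,0]],[[0.06,0.003,0.158],[0,0,0]],[[0.06,0.003,0.158],[0,0,0]],[[0.06,0.003,0.158],[0,0,0]],[[0,0,0],[0,0,0]],[[0,0,0],[0,0,0]],[[0,0,0],[0,0,0]]]'
python3 - <<'E'
from sim import *;import pickle
gp,gR=pickle.load(open("grip.pkl","rb"));s,p,R=state()
zp=gR.apply([0,0,-1]);L=gp+.104*zp
plan(L,gR,3,p,R);print(np.round(s["joints"],2),gR.inv().apply(p-L)*1e3)
E
```

```text
time_s: 28.48
position: [0.5529, -0.1553, 0.2709]
time_s: 29.73
position: [0.5631, -0.1541, 0.2112]
tcp_rot: [0.259, 0.043, 0.965, -0.014]
force: [-0.7, -0.2, -1.3]
gripper_width: 0.414
grip_force: 60.5
3 rows of [-0.006, 0.009, -0.012] [-0.006, -0.004, -0.001]
[ 0.57  0.36 -0.43  2.29  1.55  0.1   0.16] [ 0.57467639 -0.79857446  1.07522187]
```

```bash
python3 -m inch '[[[-0.006,0.009,-0.012],[-0.006,-0.004,-0.001]],[[-0.006,0.009,-0.012],[-0.006,-0.004,-0.001]],[[-0.006,0.009,-0.012],[-0.006,-0.004,-0.001]],[[0,0,0],[0,0,0]],[[0,0,0],[0,0,0]]]' | head -2
cat > chk2.py <<'E'
from sim import *;import pickle,sys
gp,gR=pickle.load(open("grip.pkl","rb"));F,e,M,p,R=avgF(8)
if len(sys.argv)>1:np.save("F1.npy",F)
G=gR.inv()
print("F tool",G.apply(F-np.load("F1.npy")).round(2),"to gp mm",(G.apply(p-gp)*1e3).round(2),np.degrees((R.inv()*gR).as_rotvec()).round(2))
E
python3 chk2.py b
python3 -m inch '[[[0,0,0.2],[0,0,0]],[[0,0,0.2],[0,0,0]],[[0,0,0.2],[0,0,0]],[[0,0,0.2],[0,0,0]],[[0,0,0.2],[0,0,0]],[[0,0,0],[0,0,0]]]' | grep force; python3 chk2.py
```

```text
time_s: 30.15
position: [0.563, -0.1535, 0.2124]
F tool [0. 0. 0.] to gp mm [ 2.4000e-01 -9.0000e-02 -1.0391e+02] [ 0.   -0.02 -0.  ]
force: [-0.4, 0.2, -1.5]
grip_force: 60.4
F tool [ 0.26  0.25 -0.06] to gp mm [ 5.000e-02 -2.000e-02 -7.424e+01] [-0.01  0.    0.01]
```

```bash
python3 -m inch '[[[0,0,0.2],[0,0,0]],[[0,0,0.2],[0,0,0]],[[0,0,0.2],[0,0,0]],[[0,0,0.2],[0,0,0]],[[0,0,0.2],[0,0,0]],[[0,0,0.2],[0,0,0]],[[0,0,0.2],[0,0,0]],[[0,0,0],[0,0,0]]]' | grep force; python3 chk2.py
python3 -m inch '[[[0,0,0.15],[0,0,0]],[[0,0,0.15],[0,0,0]],[[0,0,0.15],[0,0,0]],[[0,0,0.15],[0,0,0]],[[0,0,0.15],[0,0,0]],[[0,0,0],[0,0,0]]]' | grep force; python3 chk2.py
```

```text
force: [1.3, -0.5, -1.5]
grip_force: 61.4
F tool [-0.8  -0.03  0.47] to gp mm [ 1.000e-02 -9.000e-02 -3.221e+01] [-0.01  0.01  0.01]
force: [2.3, -1.2, -1.7]
grip_force: 61.4
F tool [-2.18 -0.05  1.19] to gp mm [ 0.06 -0.11 -9.55] [-0.01 -0.   -0.  ]
```

```bash
python3 -m inch '[[[0,0,0.05],[0,0,0]],[[0,0,0.05],[0,0,0]],[[0,0,0.05],[0,0,0]],[[0,0,0.05],[0,0,0]],[[0,0,0.05],[0,0,0]],[[0,0,0],[0,0,0]]]' | grep force; python3 chk2.py
python3 -m inch '[[[0,0,0.03],[0,0,0]],[[0,0,0.03],[0,0,0]],[[0,0,0],[0,0,0]]]' | grep force; python3 chk2.py
```

```text
force: [2.5, -1.1, -1.9]
grip_force: 61.3
F tool [-2.21  0.04  1.94] to gp mm [ 0.05 -0.09 -1.89] [ 0.   -0.   -0.01]
force: [3.0, -0.5, 1.6]
grip_force: 61.4
F tool [-3.37 -0.06 -1.17] to gp mm [ 0.08 -0.1  -0.2 ] [-0. -0. -0.]
```

Seated. I'll release and back off along the axis.

```bash
python3 -m inch '[[[0,0,0.01],[0,0,0]],[[0,0,0],[0,0,0]],[[0,0,0],[0,0,0]],[[0,0,0],[0,0,0]],[[0,0,0],[0,0,0]],[[0,0,0],[0,0,0]],[[0,0,0],[0,0,0]],[[0,0,0],[0,0,0]],[[0,0,0],[0,0,0]],[[0,0,0],[0,0,0]],[[0,0,0],[0,0,0]],[[0,0,0],[0,0,0]]]' 0; python3 chk2.py
python3 -m inch '[[[0,0,-0.1],[0,0,0]],[[0,0,-0.2],[0,0,0]],[[0,0,-0.25],[0,0,0]],[[0,0,-0.25],[0,0,0]],[[0,0,-0.25],[0,0,0]],[[0,0,-0.25],[0,0,0]],[[0,0,-0.25],[0,0,0]],[[0,0,-0.25],[0,0,0]],[[0,0,-0.25],[0,0,0]],[[0,0,-0.25],[0,0,0]],[[0,0,-0.25],[0,0,0]],[[0,0,-0.25],[0,0,0]],[[0,0,-0.25],[0,0,0]],[[0,0,-0.25],[0,0,0]],[[0,0,0],[0,0,0]],[[0,0,0],[0,0,0]]]'
python3 - <<'E'
from sim import *;import pickle
from cell import arm
d=pickle.load(open("cap0.pkl","rb"));t=arm.capture("top");s=arm.capture("scene");c=arm.capture("wrist")
for k,n in ((t,"top"),(s,"scene")):
    for nm,lo,hi,r in (("win",(45,90,40),(85,255,255),{"top":(355,194,24,16),"scene":(170,138,16,14)}[n]),("tip",(0,90,90),(22,255,255),{"top":(343,176,16,14),"scene":(168,174,18,14)}[n])):
        for im in (d[n]["image"],k["image"]):
            try:print(n,nm,cen(blob(im,lo,hi,r)).round(2))
            except Exception as e:print(n,nm,"none")
f=lambda im,x,y,w,h,k:cv2.resize(im[y:y+h,x:x+w],None,fx=k,fy=k,interpolation=cv2.INTER_CUBIC)
im=np.vstack([np.hstack([f(t["image"],180,100,200,120,2),f(s["image"],130,100,200,120,2)]),np.hstack([f(c["image"],200,80,133,100,3),f(s["image"],150,130,66,50,6)])])if 0 else np.hstack([f(t["image"],180,140,200,150,2),f(s["image"],130,100,200,150,2)])
cv2.imwrite("pics/end.png",np.clip(im.astype(float)*1.4,0,255).astype(np.uint8));print(arm.read_state()["time_s"])
E
```

```text
time_s: 35.97
position: [0.615, -0.1583, 0.1222]
tcp_rot: [0.259, 0.043, 0.965, -0.013]
force: [0.6, -0.3, 0.1]
gripper_width: 0.999
grip_force: 0.0
F tool [-0.69 -0.12 -1.17] to gp mm [ 0.24 -0.08  0.15] [ 0.   -0.02 -0.  ]
time_s: 37.7
position: [0.5656, -0.1536, 0.2086]
tcp_rot: [0.26, 0.043, 0.965, -0.013]
force: [0.9, -0.8, 0.0]
gripper_width: 1.006
grip_force: 0.0
top win [365.   201.66]
top win [365.06 201.68]
top tip [350.01 182.72]
top tip [350.04 182.75]
scene win [177.8  145.68]
scene win [177.82 145.62]
scene tip [175.98 180.69]
scene tip [175.96 180.66]
37.85
```

View pics/end.png

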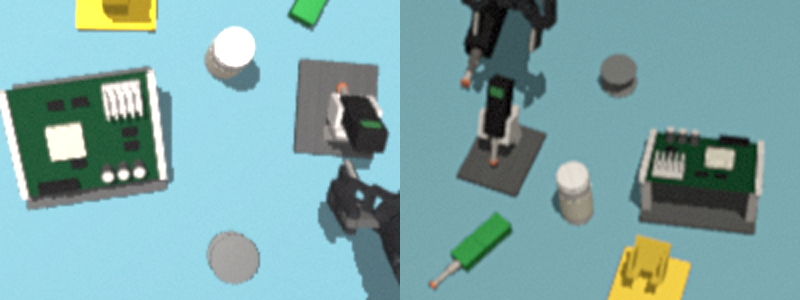

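The probe is back in its rest: window and tip are within 0.1 px of where they started in both views, at top (365,202) and (350,183). The can, spool and board stand where they were, and the gripper is clear.

```bash
python3 -c "
from cell import arm
print(arm.job_done())"
```

```text
the job is handed in; nothing more can be done
None
```

The probe tip was pressed onto the plate centre at about 3.5 N (roughly half its travel), held still for about 3 s, and the probe is back in its rest as found; the job is handed in at about 38 s, verdict not shown.

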